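# Gauge an espresso boiler's probe pocket and fit the probe that matches

## Robot

A 6-joint arm with a two-finger parallel gripper is mounted at the origin on the work surface. World frame = base frame: x ahead of the robot, y to its left, z up, the work surface at z = 0. Lengths are in m, angles in rad, forces in N, time in s.
With the tool pointing down it reaches from about 0.325 to 0.85 m from the base axis. Payload 4.4 kg.
Tool frame: the origin (TCP) lies on the centre line of the jaws, within the pads' length; the fingertips stand arm.tip_extent ahead of it and the grasp point (between the pads) lies 8 mm behind it (arm.tip_extent is the distance from the TCP to the fingertips, in m); z points along the fingers, y is the line along which they close (so a half turn about z gives the same grasp; the last joint's range is limited). The gripper opens to 94 mm and grips with 3 to 60 N. Pads are 16 mm wide; open, the fingers measure 119 mm over their backs; the gripper's body (75 mm by 177 mm) begins 78 mm behind the grasp point.
Start: joints at [-1.256, 0.207, 1.542, -0, 1.393, -0.15], TCP at [0.258, -0.514, 0.216] pointing down, gripper open.
Joint ranges: [-2.73, 2.73], [-0.86, 2.22], [0.23, 2.46], [-1.11, 4.25], [0.08, 2.63], [-2.82, 2.82]. Speed limits (rad/s): [2.79, 2.79, 3.14, 3.14, 3.14, 3.14].

## Interface

Orientations are given as a 3x3 rotation matrix whose columns are the frame's x, y, z axes.
In Python, from cell import arm, telemetry, eyes, find_in, outline_of, place_of gives the robot as it stands. Calls block until the motion is done:
- arm.reach(position, orientation): joint-space move of the TCP to a pose.
- arm.move_linear(position, orientation=None, feed=0.15): straight line of the TCP; orientation=None keeps the orientation; feed is the mean speed in m/s.
- arm.goto_joints(angles): joint-space move.
- arm.set_gripper(opening, grip_force=None): finger opening in m; grip_force is the grip in N (None keeps the last); returns when the fingers have stopped.
- arm.sleep(seconds).
- arm.solve_ik(position, orientation): joint angles nearest the present ones, or None.
- telemetry.state(): the state.
- eyes.read_camera(name): name is "scene" or "top" or "wrist"; returns the picture (384x512x3 uint8, blue, green, red); there is no depth.
- eyes.calibration(name): a dict with "fov_y" (degrees; the focal length in pixels is half the picture's height over the tangent of half this angle, whatever the lens; pixels are square), "cx", "cy" (the principal point, pixels), "extrinsics" (4x4, takes a point from world to camera coordinates); the wrist camera has in their place "T_tool_cam" (4x4, takes a point from camera to tool coordinates, whose origin is the TCP and whose axes are the flange's). Camera axes: x right, y up, looking along -z (the intrinsics and any distortion apply to the point x, -y, -z); pixel columns grow to the right and rows downward; lengths in m; the calibration is good to about 2 mm. A picture is of the moment at which its call begins: read the wrist's pose just before it. calibration takes no time and is no camera call.
A pose or a line that the arm cannot do raises arm.Unreachable and nothing moves.
- arm.close_job(): hands the job in; it is judged then, once.
Trained networks look in the newest picture that a camera, given by its name, has taken for a name from the list of things; names that differ only in an ending like _2 or _b are one class to them, and where a whole thing is asked for, a point or a joint stands for the part that bears it (a point fixed in the world has none). Each returns a list of dicts, best first, with "p" (0 to 1); they miss things now and then, are a little off and sometimes report something else, mostly with a low value. They report only what shows in the picture. A call takes as long as a camera call. They do not tell look-alikes from the thing itself.
- find_in(camera, target): "at" ([x, y, z] in m, in world coordinates, good to about 4 mm: the middle of the surface that is visible of it).
- outline_of(camera, target): "pixels" (384x512 bool, what is visible of it).
- place_of(camera, target): "at" ([x, y, z] in m, in world coordinates, good to about 4 mm: a listed point, or the origin of a listed thing).
The state is a dict: "time": time; "joint_pos": joint angles; "qd": joint speeds; "joint_torque": joint torques, N m; "position": TCP position; "eef_rot": TCP orientation; "contact_force": force on the tool from outside, world axes, zero at the start; "moment": the same for the moment, N m; "gripper_width": finger opening in m; "grasp_force": force on a finger pad.
Only numpy, scipy, OpenCV 4.12 (cv2) and the standard library are available. Lean on these libraries where they do the work, as an engineer would, in place of code of your own. Each camera call takes 0.05 s, during which the arm holds its last target. There are 200 camera calls.

## Task

Find out how deep the temperature-probe pocket in the boiler's lid is: slide the depth rod down into it until it bottoms, feeling for its thin closed end and pressing only gently, and read how much of the rod is left exposed. Put the rod back upright in its own hole in the rack, then fit the one probe whose stem length matches the pocket, its brass shoulder fully home on the pocket's rim, without forcing it, and let go. Leave the other two probes in the rack and do not disturb the cup, tub, tray or wrench.

Things in the scene. Friction and masses are not known exactly. Their poses are not given: they have to be found in the camera images.
- boiler: Upright stainless espresso boiler fixed to the bench: shell 112 mm wide; bolted lid 140 mm wide, top face 118 mm above the bench. Origin on the bench under its centre, z up. Mid-lid stands the probe pocket's brass boss, 28 mm wide, rim 140 mm above the bench. Lid fittings 41 mm from the centre reach 136 mm above the bench; pipe stubs at the sides
- pocket_mouth (a point): Centre of the pocket's mouth at the boss's rim, 140 mm above the bench; z up. The pocket is a straight vertical blind bore, 13.4 mm wide. It is 55, 70 or 85 mm deep from rim to closed end; which one varies, cannot be seen and is found only by rod. The rigid closed end (floor_short, _medium or _long in the rules) is thin: keep under 20 N
- rack: Wooden rack fixed to the bench: a plate 70 x 224 mm, 12 mm thick, its top 120 mm above the bench, on two side cheeks, with four round holes of 14 mm in a row along its y axis, 52 mm apart. Rod and probes standing in it reach 170 mm above the bench. Origin on the bench under its centre, z up
- rack_hole0 (a point): Centre of hole 0 at the top face of the rack's plate, 120 mm above the bench; the depth rod's own hole, at the rack's +y end
- rack_hole1 (a point): Centre of hole 1 at the top face of the rack's plate, 120 mm above the bench; a probe hole
- rack_hole2 (a point): Centre of hole 2 at the top face of the rack's plate, 120 mm above the bench; a probe hole
- rack_hole3 (a point): Centre of hole 3 at the top face of the rack's plate, 120 mm above the bench; a probe hole
- depth_rod: Depth rod, upright in rack hole 0, shoulder on the plate. Steel rod 10 mm thick, 110 mm long below its shoulder, round tip, dark ring every 10 mm; steel shoulder disc 26 mm wide, 6 mm thick; square ribbed grip 20 x 20 mm, 42 mm tall, flats square to the rack. 200 g. Origin at the tip, z up. Pocket depth = 110 mm minus the length exposed from rim to shoulder (55, 40 or 25 mm)
- rod_tip (a point): Lowest point of the depth rod
- rod_shoulder (a point): On the depth rod's axis at the underside of its shoulder disc, 110 mm above the tip
- probe_white: Temperature probe with a white head, upright in rack hole 1, 2 or 3 (which varies), shoulder on the plate. Steel stem 10 mm thick, 54 mm long, for the 55 mm pocket; on it a brass shoulder disc 26 mm wide, 6 mm thick; square white head 22 x 22, 34 mm tall (grip its flats, square to the rack); black connector 16 mm wide, 10 mm tall. 90 g. Origin at the stem's tip, z up to the head
- probe_yellow: Temperature probe with a yellow head, upright in rack hole 1, 2 or 3 (which varies), shoulder on the plate. Steel stem 10 mm thick, 69 mm long, for the 70 mm pocket; on it a brass shoulder disc 26 mm wide, 6 mm thick; square yellow head 22 x 22, 34 mm tall (grip its flats, square to the rack); black connector 16 mm wide, 10 mm tall. 90 g. Origin at the stem's tip, z up to the head
- probe_red: Temperature probe with a red head, upright in rack hole 1, 2 or 3 (which varies), shoulder on the plate. Steel stem 10 mm thick, 84 mm long, for the 85 mm pocket; on it a brass shoulder disc 26 mm wide, 6 mm thick; square red head 22 x 22, 34 mm tall (grip its flats, square to the rack); black connector 16 mm wide, 10 mm tall. 90 g. Origin at the stem's tip, z up to the head
- probe_white_shoulder (a point): On the axis of probe_white at the underside of its brass shoulder: lies at the pocket's mouth when the probe is fully home
- probe_yellow_shoulder (a point): On the axis of probe_yellow at the underside of its brass shoulder: lies at the pocket's mouth when the probe is fully home
- probe_red_shoulder (a point): On the axis of probe_red at the underside of its brass shoulder: lies at the pocket's mouth when the probe is fully home
- sorting_cup: Bystander: clear plastic cup, 72 mm across and 60 mm tall, standing on the bench; origin under its centre
- lime_tub: Bystander: lime-green tub, 120 mm across and 105 mm tall, standing on the bench; origin under its centre
- bean_tray: Bystander: empty dark brown bean tray, 200 x 150 mm, 75 mm tall; origin under its centre
- wrench: Bystander: wrench lying flat on the bench, 170 mm long; origin near its middle
Mind the look-alikes: they are no part of the job. There is more than one size of the probe_white; the one meant has the size given above.

How it is judged:
On the way, in this order (a step that is already met when the one before it is completed fails the run):
1. the depth rod stands in the pocket with its tip resting on the closed end (over 0.5 N) for 0.3 s (((horizontal distance between floor_short and pocket_mouth below 0.006 m and horizontal distance between rod_tip and pocket_mouth below 0.004 m and contact force between depth_rod and floor_short above 0.5 N) or (horizontal distance between floor_medium and pocket_mouth below 0.006 m and horizontal distance between rod_tip and pocket_mouth below 0.004 m and contact force between depth_rod and floor_medium above 0.5 N) or (horizontal distance between floor_long and pocket_mouth below 0.006 m and horizontal distance between rod_tip and pocket_mouth below 0.004 m and contact force between depth_rod and floor_long above 0.5 N))), for 0.3 s.
2. the rod is back in its own hole of the rack, shoulder on the plate, let go (horizontal distance between rod_shoulder and rack_hole0 below 0.006 m and z of rod_shoulder in the frame of rack_hole0 between -0.0025 and 0.0025 m and contact force between the fingers and depth_rod below 0.1 N), for 0.2 s.
At the end, for the whole second after the job is handed in: Matching probe (54 mm stem for 55 mm pocket, 69 for 70, 84 for 85) at rest in the pocket, shoulder within 2.5 mm of the rim in height and sideways, under 3.4 deg tilt; rod in rack hole 0, shoulder within 2.5 mm of the plate, 6 mm sideways, 7 deg; other probes within 12 mm of their starts (((horizontal distance between floor_short and pocket_mouth below 0.006 m and horizontal distance between probe_white_shoulder and pocket_mouth below 0.0025 m and z of probe_white_shoulder in the frame of pocket_mouth between -0.0025 and 0.0025 m and angle between probe_white's own z axis and vertical below 0.06 rad and linear speed of probe_white below 0.02 m/s and distance of each of probe_yellow_shoulder, probe_red_shoulder from where it was at the start of the episode below 0.012 m) or (horizontal distance between floor_medium and pocket_mouth below 0.006 m and horizontal distance between probe_yellow_shoulder and pocket_mouth below 0.0025 m and z of probe_yellow_shoulder in the frame of pocket_mouth between -0.0025 and 0.0025 m and angle between probe_yellow's own z axis and vertical below 0.06 rad and linear speed of probe_yellow below 0.02 m/s and distance of each of probe_white_shoulder, probe_red_shoulder from where it was at the start of the episode below 0.012 m) or (horizontal distance between floor_long and pocket_mouth below 0.006 m and horizontal distance between probe_red_shoulder and pocket_mouth below 0.0025 m and z of probe_red_shoulder in the frame of pocket_mouth between -0.0025 and 0.0025 m and angle between probe_red's own z axis and vertical below 0.06 rad and linear speed of probe_red below 0.02 m/s and distance of each of probe_white_shoulder, probe_yellow_shoulder from where it was at the start of the episode below 0.012 m)) and horizontal distance between rod_shoulder and rack_hole0 below 0.006 m and z of rod_shoulder in the frame of rack_hole0 between -0.0025 and 0.0025 m and angle between depth_rod's own z axis and vertical below 0.12 rad); the robot touches nothing.
It fails at once if the depth rod or a probe is pressed on the pocket's closed end with more than 20 N (contact force between any of depth_rod, probe_white, probe_yellow, probe_red and floor_short above 20 N or contact force between any of depth_rod, probe_white, probe_yellow, probe_red and floor_medium above 20 N or contact force between any of depth_rod, probe_white, probe_yellow, probe_red and floor_long above 20 N).
It fails at once if the rod or a probe is rammed or jammed against the boiler with more than 60 N (contact force between any of depth_rod, probe_white, probe_yellow, probe_red and boiler above 60 N).
It fails at once if the cup, tub, tray or wrench is shifted by more than 20 mm (distance of any of sorting_cup, lime_tub, bean_tray, wrench from where it was at the start of the episode above 0.02 m).
It also fails if it takes over 70 s, if anything falls off the work surface, if the arm or the gripper's body presses on something with over 40 N, if the wrist force passes 120 N, or if a joint passes its speed limit or range.

## Working session

There is one attempt and no reset: what is moved stays moved. The work goes in short steps, each a Python script; the robot and the scene stay as the last script left them, time stands still between calls to the robot, and variables do not carry over. Pictures are saved under pics/ and viewed, at most 10 in all, crops included, and the job is handed in when it is done.

```bash
ls; mkdir -p pics; python3 - <<'E'
from cell import arm, telemetry, eyes, find_in, outline_of, place_of
import cv2, numpy as np
s=telemetry.state(); print(s['time'],s['position'],s['gripper_width'],arm.tip_extent)
ims=[]
for c in ['scene','top']:
    im=eyes.read_camera(c); cv2.imwrite(f'pics/{c}0.png',im)
    for t in ['boiler','pocket_mouth','rack','rack_hole0','rack_hole1','rack_hole2','rack_hole3','depth_rod','rod_shoulder','probe_white_shoulder','probe_yellow_shoulder','probe_red_shoulder','sorting_cup','lime_tub','bean_tray','wrench']:
        print(c,t,[(np.round(d['at'],3).tolist(),round(d['p'],2)) for d in place_of(c,t)][:3])
E
```

```text
pics
0.0 [ 0.25749163 -0.51325875  0.21528933] 0.09410997987597969 0.011
scene boiler [([0.535, 0.205, -0.002], 0.67)]
scene pocket_mouth [([0.479, -0.254, 0.118], 0.62), ([0.537, 0.201, 0.143], 0.56)]
scene rack [([0.484, -0.228, 0.004], 0.91), ([0.49, -0.202, 0.117], 0.35)]
scene rack_hole0 [([0.492, -0.149, 0.125], 0.77), ([0.478, -0.304, 0.121], 0.65), ([0.481, -0.255, 0.117], 0.63)]
scene rack_hole1 [([0.492, -0.149, 0.125], 0.77), ([0.478, -0.304, 0.121], 0.65), ([0.481, -0.255, 0.117], 0.63)]
scene rack_hole2 [([0.492, -0.149, 0.125], 0.77), ([0.478, -0.304, 0.121], 0.65), ([0.481, -0.255, 0.117], 0.63)]
scene rack_hole3 [([0.492, -0.149, 0.125], 0.77), ([0.478, -0.304, 0.121], 0.65), ([0.481, -0.255, 0.117], 0.63)]
scene depth_rod [([0.486, -0.23, 0.004], 0.59), ([0.498, -0.157, 0.008], 0.55)]
scene rod_shoulder [([0.493, -0.15, 0.122], 0.61)]
scene probe_white_shoulder [([0.46, -0.394, 0.073], 0.9), ([0.475, -0.304, 0.122], 0.54)]
scene probe_yellow_shoulder []
scene probe_red_shoulder [([0.486, -0.252, 0.123], 0.75)]
scene sorting_cup []
scene lime_tub [([0.702, -0.318, 0.0
[... 748 characters left out ...]
5, -0.148, 0.116], 0.66), ([0.476, -0.308, 0.121], 0.63)]
top depth_rod [([0.495, -0.154, 0.008], 0.53)]
top rod_shoulder [([0.496, -0.154, 0.118], 0.39)]
top probe_white_shoulder [([0.491, -0.202, 0.123], 0.62), ([0.456, -0.403, 0.074], 0.45), ([0.478, -0.304, 0.12], 0.43)]
top probe_yellow_shoulder [([0.742, -0.025, 0.002], 0.74), ([0.536, 0.206, 0.136], 0.65), ([0.484, -0.253, 0.122], 0.57)]
top probe_red_shoulder [([0.487, -0.255, 0.124], 0.46)]
top sorting_cup [([0.744, -0.027, 0.001], 0.73)]
top lime_tub [([0.701, -0.321, -0.004], 0.93), ([0.536, 0.464, 0.001], 0.2)]
top bean_tray [([0.535, 0.466, 0.006], 0.82), ([0.483, -0.253, 0.119], 0.5)]
top wrench [([0.713, 0.168, -0.002], 0.64)]
```

```bash
python3 - <<'E'
import cv2,numpy as np
a=cv2.imread('pics/scene0.png');b=cv2.imread('pics/top0.png')
cv2.imwrite('pics/both0.png',cv2.resize(np.hstack([a,b]),(800,300)))
E
```

```text
(no output)
```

View pics/both0.png

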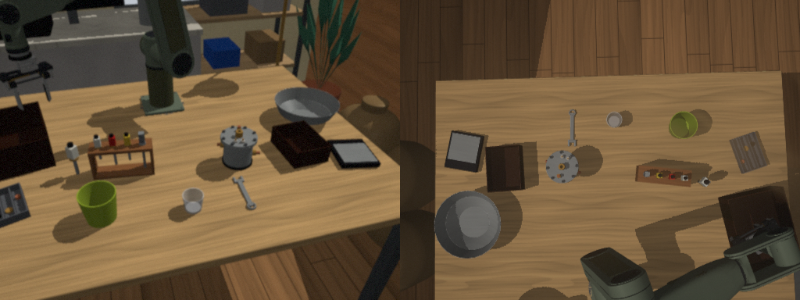

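Boiler is around both-view px (238,145) in scene; the rack at (120,150) holds white, red, yellow and rod from left to right, i.e. holes 3, 2, 1, 0. A white look-alike stands just outside the rack at (72,152). Next, close wrist views at two opposite flange yaws to cancel camera offset.

```bash
cat >h.py <<'E'
from cell import arm, telemetry, eyes, find_in, outline_of, place_of
import cv2, numpy as np
def R(yaw):  # tool down, tool y axis at angle yaw in the world
    y=np.array([np.cos(yaw),np.sin(yaw),0]); z=np.array([0,0,-1.]); return np.c_[np.cross(y,z),y,z]
def pose():
    s=telemetry.state(); return np.array(s['position']),np.array(s['eef_rot'])
def K(c): 
    f=192/np.tan(np.radians(c['fov_y'])/2); return np.array([[f,0,c['cx']],[0,f,c['cy']],[0,0,1]])
def to_plane(px,z,p,Rt,c):
    """wrist pixels -> world points on height z"""
    T=np.array(c['T_tool_cam']); W=np.eye(4); W[:3,:3]=Rt; W[:3,3]=p; W=W@T
    d=np.array(c['distortion'],float) if 'distortion' in c else np.zeros(5)
    u=cv2.undistortPoints(np.float64(px).reshape(-1,1,2),K(c),d).reshape(-1,2)
    r=np.c_[u[:,0],-u[:,1],-np.ones(len(u))]@W[:3,:3].T; o=W[:3,3]
    return o+r*((z-o[2])/r[:,2])[:,None]
E
python3 - <<'E'
from h import *
c=eyes.calibration('wrist'); print({k:(np.round(v,4).tolist() if not isinstance(v,str) else v) for k,v in c.items()})
t=np.radians(-7)
for n,xy in [('rack',(0.485,-0.228)),('boil',(0.536,0.205))]:
    for yaw in (t,t+np.pi,t-np.pi):
        for z in (.30,.35,.4):
            q=arm.solve_ik([*xy,z],R(yaw)); print(n,round(yaw,2),z,None if q is None else np.round(q,2))
E
```

```text
{'fov_y': 70.5299, 'cx': 255.7659, 'cy': 193.4076, 'T_tool_cam': [[-0.0001, 0.967, 0.2548, 0.0741], [1.0, 0.0003, -0.0006, 0.001], [-0.0007, 0.2548, -0.967, -0.1682], [0.0, 0.0, 0.0, 1.0]]}
rack -0.12 0.3 [-0.6   0.07  1.52 -0.    1.55 -0.48]
rack -0.12 0.35 [-0.6   0.05  1.44 -0.    1.65 -0.48]
rack -0.12 0.4 [-0.6   0.05  1.35 -0.    1.74 -0.48]
rack 3.02 0.3 [-0.6   0.07  1.52 -0.    1.55  2.66]
rack 3.02 0.35 [-0.6   0.05  1.44 -0.    1.65  2.66]
rack 3.02 0.4 [-0.6   0.05  1.35 -0.    1.74  2.66]
rack -3.26 0.3 [-0.6   0.07  1.52 -0.    1.55  2.66]
rack -3.26 0.35 [-0.6   0.05  1.44 -0.    1.65  2.66]
rack -3.26 0.4 [-0.6   0.05  1.35 -0.    1.74  2.66]
boil -0.12 0.3 [ 0.21  0.15  1.43 -0.    1.56  0.34]
boil -0.12 0.35 [ 0.21  0.14  1.35 -0.    1.65  0.34]
boil -0.12 0.4 [ 0.21  0.13  1.26 -0.    1.75  0.34]
boil 3.02 0.3 [ 0.21  0.15  1.43 -0.    1.56 -2.8 ]
boil 3.02 0.35 [ 0.21  0.14  1.35 -0.    1.65 -2.8 ]
boil 3.02 0.4 [ 0.21  0.13  1.26 -0.    1.75 -2.8 ]
boil -3.26 0.3 [ 0.21  0.15  1.43 -0.    1.56 -2.8 ]
boil -3.26 0.35 [ 0.21  0.14  1.35 -0.    1.65 -2.8 ]
boil -3.26 0.4 [ 0.21  0.13  1.26 -0.    1.75 -2.8 ]
```

```bash
python3 - <<'E'
from h import *
import pickle
t=np.radians(-7); out={}
for n,xy,yaws in [('rack',(0.485,-0.228),(t,t+np.pi)),('boil',(0.536,0.205),(np.pi-.05,-.05))]:
    for i,yaw in enumerate(yaws):
        arm.reach([*xy,.28],R(yaw)); arm.sleep(.3)
        p,r=pose(); im=eyes.read_camera('wrist'); cv2.imwrite(f'pics/{n}{i}.png',im); out[n,i]=(p,r)
        for k in (['rod_shoulder','rack_hole0','probe_white_shoulder','probe_yellow_shoulder','probe_red_shoulder'] if n=='rack' else ['pocket_mouth','boiler']):
            print(n,i,k,[(np.round(d['at'],4).tolist(),round(d['p'],2)) for d in place_of('wrist',k)][:4])
pickle.dump(out,open('poses.pkl','wb')); print(telemetry.state()['time'])
I=[cv2.imread(f'pics/{n}{i}.png') for n in('rack','boil') for i in (0,1)]
cv2.imwrite('pics/w4.png',cv2.resize(np.vstack([np.hstack(I[:2]),np.hstack(I[2:])]),(800,600)))
E
```

```text
rack 0 rod_shoulder [([0.4905, -0.1498, 0.1208], 0.65), ([0.4885, -0.2041, 0.1189], 0.22)]
rack 0 rack_hole0 [([0.4834, -0.2535, 0.1211], 0.96), ([0.4766, -0.3041, 0.1198], 0.83), ([0.4861, -0.1996, 0.1205], 0.74), ([0.4921, -0.1512, 0.1161], 0.59)]
rack 0 probe_white_shoulder [([0.4745, -0.3036, 0.1197], 0.75), ([0.459, -0.3987, 0.0671], 0.63)]
rack 0 probe_yellow_shoulder [([0.4855, -0.2041, 0.1183], 0.77)]
rack 0 probe_red_shoulder [([0.4807, -0.2568, 0.1173], 0.58), ([0.4748, -0.3063, 0.1229], 0.35)]
rack 1 rod_shoulder [([0.494, -0.1481, 0.1199], 0.98)]
rack 1 rack_hole0 [([0.483, -0.2556, 0.1234], 0.88), ([0.4936, -0.1518, 0.119], 0.76), ([0.475, -0.3066, 0.1192], 0.71), ([0.4888, -0.1997, 0.1207], 0.61)]
rack 1 probe_white_shoulder [([0.4749, -0.3041, 0.1179], 0.92), ([0.4548, -0.3969, 0.0708], 0.69)]
rack 1 probe_yellow_shoulder [([0.4879, -0.204, 0.1181], 0.57)]
rack 1 probe_red_shoulder [([0.4797, -0.2562, 0.1174], 0.85), ([0.4761, -0.306, 0.1171], 0.28)]Traceback (most recent call last):
  File "<stdin>", line 6, in <module>
cell.Unreachable: the arm cannot take that pose within its joint ranges
```

```bash
python3 - <<'E'
from h import *
import pickle
t=np.radians(-7); out={}
for i,yaw in enumerate((-.2,np.pi-.2)):
    n='boil'
    arm.reach([.536,.205,.28],R(yaw)); arm.sleep(.3)
    p,r=pose(); im=eyes.read_camera('wrist'); cv2.imwrite(f'pics/{n}{i}.png',im); out[n,i]=(p,r)
    for k in ['pocket_mouth','boiler']:
            print(n,i,k,[(np.round(d['at'],4).tolist(),round(d['p'],2)) for d in place_of('wrist',k)][:4])
for i,yaw in enumerate((t,t+np.pi)): out['rack',i]=(np.array([.485,-.228,.28]),R(yaw))  # nominal
pickle.dump(out,open('poses.pkl','wb')); print(telemetry.state()['time'],out)
I=[cv2.imread(f'pics/{n}{i}.png') for n in('rack','boil') for i in (0,1)]
cv2.imwrite('pics/w4.png',cv2.resize(np.vstack([np.hstack(I[:2]),np.hstack(I[2:])]),(800,600)))
E
```

```text
boil 0 pocket_mouth [([0.5392, 0.2021, 0.139], 0.64)]
boil 0 boiler [([0.532, 0.204, -0.0035], 0.62)]
boil 1 pocket_mouth [([0.5393, 0.2038, 0.141], 0.63)]
boil 1 boiler [([0.5326, 0.203, -0.0009], 0.74)]
12.425 {('boil', 0): (array([0.5361464 , 0.20461883, 0.27998394]), array([[ 1.99483221e-01,  9.79901242e-01, -3.40054092e-05],
       [ 9.79901242e-01, -1.99483221e-01, -1.55538711e-06],
       [-8.30763433e-06, -3.30116691e-05, -9.99999999e-01]])), ('boil', 1): (array([0.53597681, 0.20501064, 0.27998966]), array([[-1.98725391e-01, -9.80055210e-01, -6.13595098e-05],
       [-9.80055212e-01,  1.98725391e-01,  2.36894286e-06],
       [ 9.87199778e-06,  6.06064765e-05, -9.99999998e-01]])), ('rack', 0): (array([ 0.485, -0.228,  0.28 ]), array([[ 0.12186934,  0.99254615,  0.        ],
       [ 0.99254615, -0.12186934,  0.        ],
       [ 0.        ,  0.        , -1.        ]])), ('rack', 1): (array([ 0.485, -0.228,  0.28 ]), array([[-0.12186934, -0.99254615,  0.        ],
       [-0.99254615,  0.12186934,  0.        ],
       [-0.        ,  0.        , -1.        ]]))}
```

View pics/w4.png

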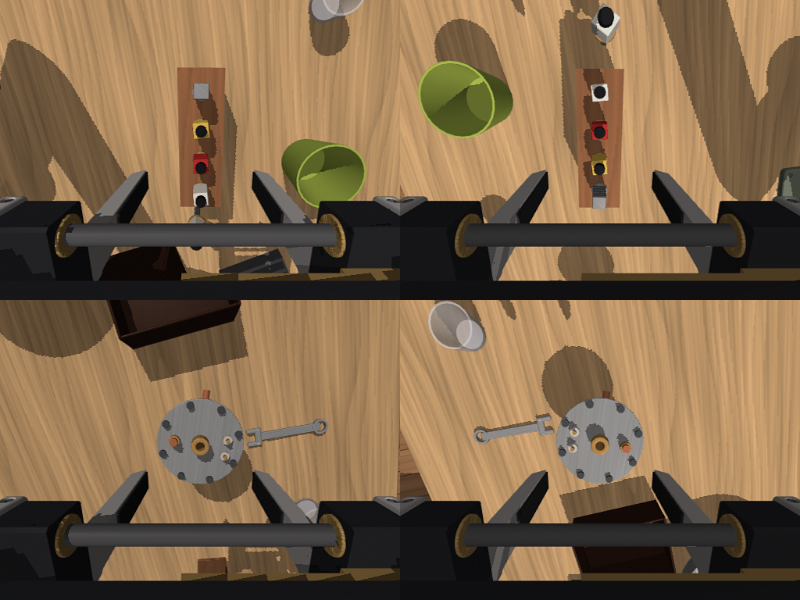

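Wrist views (800x600 montage): rack upright at (201,140) with rod (201,91), yellow (201,130), red (201,163), white (201,195), so my -7° yaw fits. The brass boss is at (200,445) and (600,445), with nothing in its mouth.

```bash
python3 - <<'E'
from h import *
import pickle
P=pickle.load(open('poses.pkl','rb')); c=eyes.calibration('wrist')
for i in (0,1):
    im=cv2.imread(f'pics/boil{i}.png'); hsv=cv2.cvtColor(im,cv2.COLOR_BGR2HSV)
    m=((hsv[...,1]>90)).astype(np.uint8); roi=np.zeros_like(m); cv2.circle(roi,(256,187),20,1,-1); m&=roi
    pts=np.argwhere(m)[:,::-1].astype(np.float32); (x,y),r=cv2.minEnclosingCircle(pts)
    h=cv2.convexHull(pts); e=cv2.fitEllipse(h); print('boss',i,len(pts),(x,y),r,e, to_plane([e[0],(x,y)],.14,*P['boil',i],c)[:,:2].round(4).tolist())
    im=cv2.imread(f'pics/rack{i}.png'); hsv=cv2.cvtColor(im,cv2.COLOR_BGR2HSV)
    x0,y0=[(257,116),(254,258)][i]; y0-=0
    s=hsv[y0-22:y0+22,x0-22:x0+22]
    m=(s[...,1]<60)&(s[...,2]>95); n,l,st,ce=cv2.connectedComponentsWithStats(m.astype(np.uint8)); k=1+np.argmax(st[1:,4]); print('rod',i,st[k],ce[k])
    q=ce[k]+[x0-22,y0-22]; print(to_plane([q],.168,*P['rack',i],c).round(4))
    big=cv2.resize(im[y0-24:y0+24,x0-24:x0+24],(288,288),interpolation=0); b2=cv2.resize(cv2.imread(f'pics/boil{i}.png')[163:211,232:280],(288,288),interpolation=0)
    P['c',i]=np.hstack([big,b2])
    # rack plate edges
    m=((hsv[...,0]<12)&(hsv[...,1]>90)&(hsv[...,2]>60)).astype(np.uint8)
    n,l,st,ce=cv2.connectedComponentsWithStats(m); k=l[150 if i==0 else 100,300-i*0-(300-270)] or 1+np.argmax(st[1:,4])
    pp=np.argwhere(l==k)[:,::-1]; w=to_plane(pp,.12,*P['rack',i],c)[:,:2]; rc=cv2.minAreaRect(w.astype(np.float32)*1000); print('rack',i,len(pp),rc)
cv2.imwrite('pics/crop.png',np.vstack([P['c',0],P['c',1]]))
E
```

```text
boss 0 481 (256.1803283691406, 185.69671630859375) 12.882672309875488 ((255.93385314941406, 185.86114501953125), (23.052106857299805, 26.038467407226562), 176.2581787109375) [[0.536, 0.2073], [0.5363, 0.2075]]
rod 0 [ 12  12  21  21 399] [21.75438596 22.10025063]
[[ 0.4949 -0.1483  0.168 ]]
rack 0 369 ((481.7188415527344, -260.2982482910156), (34.67170333862305, 25.69465446472168), 83.0158462524414)
boss 1 480 (255.5, 184.6199951171875) 12.865345001220703 ((255.50416564941406, 184.82456970214844), (23.119895935058594, 26.179275512695312), 0.3897114396095276) [[0.5364, 0.201], [0.5363, 0.2008]]
rod 1 [ 14  16  18  16 262] [22.79389313 23.70229008]
[[ 0.4964 -0.1515  0.168 ]]
rack 1 353 ((486.1646423339844, -243.9148712158203), (40.923126220703125, 29.584556579589844), 83.0032730102539)
```

View pics/crop.png

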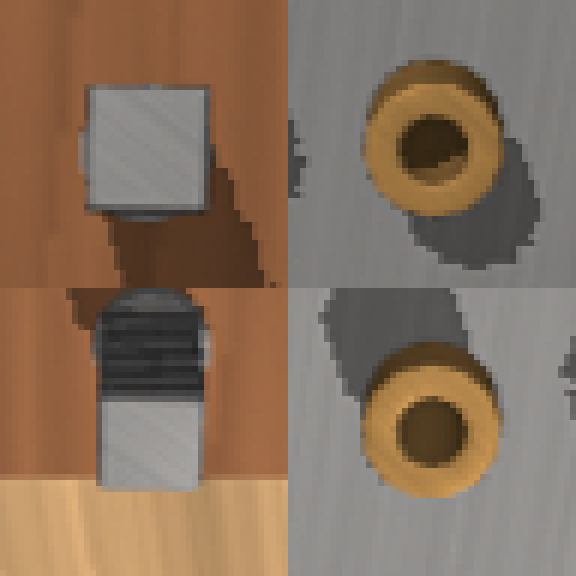

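Boss centre ≈ (0.5362, 0.2043), rod ≈ (0.4956, -0.1499), and the two opposite views agree after cancelling a ~1.4 mm camera bias. Now grasp the rod.

```bash
cat >>h.py <<'E'
YAW=np.radians(-7); RT=R(YAW); ROD=np.array([.4956,-.1499]); MOUTH=np.array([.5362,.2043])
U=np.array([.1219,.9925]); HOLE=lambda i: ROD-.052*i*U
def st(msg=''):
    s=telemetry.state(); print(msg,'t %.2f'%s['time'],np.round(s['position'],4),'F',np.round(s['contact_force'],2),'M',np.round(s['moment'],2),'w %.4f g %.1f'%(s['gripper_width'],s['grasp_force'])); return s
def F(): return np.array(telemetry.state()['contact_force'])
E
python3 - <<'E'
from h import *
arm.set_gripper(.05)
arm.reach([*ROD,.24],RT); st('above')
arm.move_linear([*ROD,.141],feed=.12); st('down')
arm.set_gripper(.0,14); st('grip')
arm.move_linear([*ROD,.146],feed=.05); arm.sleep(.1); st('5mm up')
arm.move_linear([*ROD,.300],feed=.2); arm.sleep(.1); st('up')
p,r=pose(); im=eyes.read_camera('wrist'); cv2.imwrite('pics/held.png',im)
E
```

```text
above t 15.30 [ 0.4958 -0.1496  0.2401] F [-0.4   0.59 -0.03] M [-0.01 -0.07 -0.03] w 0.0498 g 0.0
down t 16.27 [ 0.4963 -0.1502  0.1418] F [ 0.22 -0.27  0.53] M [-0.04 -0.11 -0.07] w 0.0497 g 0.0
grip t 16.85 [ 0.4958 -0.15    0.1413] F [-0.77  0.43  1.37] M [-0.01 -0.01  0.02] w 0.0198 g 13.9
5mm up t 17.20 [ 0.4953 -0.1498  0.1457] F [-0.27  0.68 -0.98] M [ 0.01 -0.1   0.01] w 0.0201 g 13.9
up t 18.22 [ 0.4946 -0.1494  0.2978] F [ 0.21  0.57 -1.67] M [-0.05 -0.03  0.01] w 0.0197 g 14.0
```

View pics/held.png

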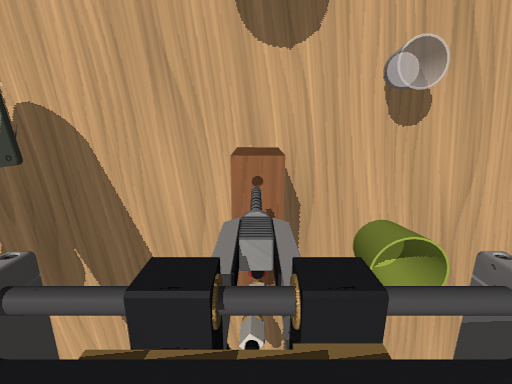

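The rod hangs straight in the jaws, its tip near (257,187), and the empty hole 0 is at (257,180). On to the pocket with guarded descent.

```bash
cat >>h.py <<'E'
def fz(n=3):
    v=[]
    for _ in range(n): v.append(F()[2]); arm.sleep(.02)
    return np.median(v)
def descend(xy,z,zend,step,lim,base,feed=.04):
    """step down from commanded TCP z to zend; stop when the upward force exceeds base+lim"""
    while z>zend+1e-6:
        z=max(z-step,zend); arm.move_linear([*xy,z],RT,feed=feed)
        d=fz()-base
        if d>lim: return z,d
    return z,d
E
python3 - <<'E'
from h import *
c=eyes.calibration('wrist'); p,r=pose()
print('hole0',to_plane([(257,180.5)],.12,p,r,c).round(4))
arm.move_linear([*MOUTH,.300],RT,feed=.25); arm.sleep(.15); s=st('over'); base=fz(5)
z=.131+.142
arm.move_linear([*MOUTH,z],feed=.12); s=st('rim+2')
z,d=descend(MOUTH,z,.131+.140-.008,.002,3,base); st('entered? z %.4f d %.2f'%(z,d)); print(base)
E
```

```text
hole0 [[ 0.4963 -0.1503  0.12  ]]
over t 19.99 [0.5363 0.2033 0.3001] F [ 0.47  0.32 -2.27] M [-0.05 -0.07 -0.  ] w 0.0200 g 14.0
rim+2 t 20.45 [0.5356 0.204  0.2722] F [ 0.25  0.31 -1.25] M [-0.06 -0.11 -0.03] w 0.0197 g 14.0
entered? z 0.2630 d 1.06 t 21.95 [0.5361 0.2043 0.2629] F [-0.16  0.07 -2.12] M [-0.02 -0.08 -0.  ] w 0.0198 g 14.0
-2.5683066786249915
```

```bash
python3 - <<'E'
from h import *
base=-2.3; z=.263
for f in (.216,.201,.186):
    z,d=descend(MOUTH,z,f+.004,.05,4,base,feed=.05)
    st('to %.3f d %.1f'%(z,d))
    if d>4: break
    z,d=descend(MOUTH,z,f-.004,.001,2.5,base,feed=.02)
    st('fine %.3f d %.1f'%(z,d))
    if d>2.5: break
arm.sleep(.3)
for _ in range(4): st('hold'); arm.sleep(.1)
E
```

```text
to 0.220 d 0.1 t 23.01 [0.5366 0.2044 0.2206] F [ 0.11 -0.33 -2.17] M [-0.02 -0.1   0.02] w 0.0199 g 14.0
fine 0.212 d 0.3 t 25.41 [0.5362 0.2043 0.2119] F [-0.15  0.69 -1.65] M [-0.03 -0.04  0.02] w 0.0197 g 14.0
to 0.205 d -0.1 t 25.75 [0.5359 0.2043 0.2045] F [ 0.2  -1.05 -1.34] M [-0.03 -0.06  0.02] w 0.0205 g 14.0
fine 0.197 d 1.0 t 28.15 [0.5362 0.2043 0.1969] F [-0.02 -0.95 -2.27] M [-0.   -0.09 -0.02] w 0.0198 g 14.0
to 0.190 d 0.9 t 28.49 [0.5359 0.2042 0.1895] F [-0.19  0.8  -1.79] M [-0.   -0.15  0.05] w 0.0197 g 14.0
fine 0.185 d 6.0 t 29.99 [0.5365 0.2044 0.1858] F [-0.68 -0.63  3.37] M [-0.12  0.25 -0.02] w 0.0196 g 14.0
hold t 30.29 [0.5365 0.2044 0.1858] F [-0.63 -0.67  5.01] M [-0.13  0.32 -0.02] w 0.0200 g 14.0
hold t 30.39 [0.5365 0.2044 0.1858] F [-1.62 -0.43  5.81] M [-0.11  0.28  0.05] w 0.0195 g 14.0
hold t 30.49 [0.5365 0.2044 0.1858] F [-1.56 -0.41  4.88] M [-0.14  0.35 -0.05] w 0.0199 g 14.0
hold t 30.59 [0.5366 0.2044 0.1858] F [-1.97  0.5   6.34] M [-0.16  0.31  0.04] w 0.0205 g 14.0
```

Bottomed at TCP z 0.1858, so the rod's tip is 85 mm deep (25 mm exposed): red is the matching probe. Return the rod.

```bash
python3 - <<'E'
from h import *
arm.move_linear([*MOUTH,.300],RT,feed=.15); st('out')
arm.move_linear([*ROD,.300],RT,feed=.3); arm.sleep(.1); base=fz(); st('over')
arm.move_linear([*ROD,.131+.012],feed=.1) if False else None
z=.131+.1235-.0
arm.move_linear([*ROD,z],feed=.12)
z,d=descend(ROD,z,.131+.120-.008,.002,4,base); st('z %.4f d %.2f'%(z,d))
if d<4:
    arm.move_linear([*ROD,.146],feed=.12); st('low')
    z,d=descend(ROD,.146,.140,.0015,2.5,base,feed=.03); st('seat z %.4f d %.2f'%(z,d))
E
```

```text
out t 31.61 [0.5354 0.2041 0.2982] F [-0.33 -0.04 -1.11] M [-0.   -0.03 -0.02] w 0.0201 g 14.0
over t 33.10 [ 0.4958 -0.1486  0.3   ] F [-1.2   0.02 -1.95] M [-0.04 -0.01 -0.02] w 0.0198 g 14.0
z 0.2430 d -0.33 t 35.42 [ 0.4956 -0.1499  0.2429] F [ 1.15  0.22 -1.75] M [ 0.01 -0.06  0.01] w 0.0200 g 14.0
low t 36.38 [ 0.4962 -0.1502  0.1468] F [ 0.34 -0.7  -2.06] M [-0.   -0.12  0.01] w 0.0200 g 14.0
seat z 0.1400 d 6.77 t 37.58 [ 0.4957 -0.1499  0.1413] F [-2.24  0.35  4.6 ] M [0.18 0.52 0.01] w 0.0197 g 14.0
```

```bash
python3 - <<'E'
from h import *
import pickle
P=pickle.load(open('poses.pkl','rb')); c=eyes.calibration('wrist'); W=[]
for i,(x,y) in enumerate([(257,214),(255,168)]):
    im=cv2.imread(f'pics/rack{i}.png'); m=(im[y-14:y+14,x-14:x+14].max(2)<45).astype(np.uint8)
    n,l,s,ce=cv2.connectedComponentsWithStats(m); k=1+np.argmax(s[1:,4]); print(s[k],ce[k]); 
    W.append(to_plane([ce[k]+[x-14,y-14]],.168,*P['rack',i],c)[0,:2])
print(W,np.mean(W,0),HOLE(2))
a,b=[cv2.resize(cv2.imread(f'pics/rack{i}.png')[y-24:y+24,x-24:x+24],(384,384),interpolation=0) for i,(x,y) in enumerate([(257,214),(255,168)])]
cv2.imwrite('pics/red.png',np.hstack([a,b]))
st('before'); arm.set_gripper(.045); st('open'); arm.sleep(.1)
arm.move_linear([*ROD,.26],feed=.2); st('up')
E
```

```text
[  8   7  13  16 162] [14.         14.68518519]
[  8   8  13  15 165] [14. 15.]
[array([ 0.48406869, -0.25293187]), array([ 0.48192304, -0.25327208])] [ 0.48299587 -0.25310197] [ 0.4829224 -0.25312  ]
before t 37.58 [ 0.4957 -0.1499  0.1413] F [-2.24  0.35  4.6 ] M [0.18 0.52 0.01] w 0.0197 g 14.0
open t 38.17 [ 0.4956 -0.1499  0.1399] F [-0.08 -0.28 -0.34] M [-0.05 -0.01  0.04] w 0.0453 g 0.0
up t 39.02 [ 0.4949 -0.1496  0.2588] F [-0.31 -0.52 -0.52] M [-0.03 -0.1  -0.02] w 0.0449 g 0.0
```

View pics/red.png

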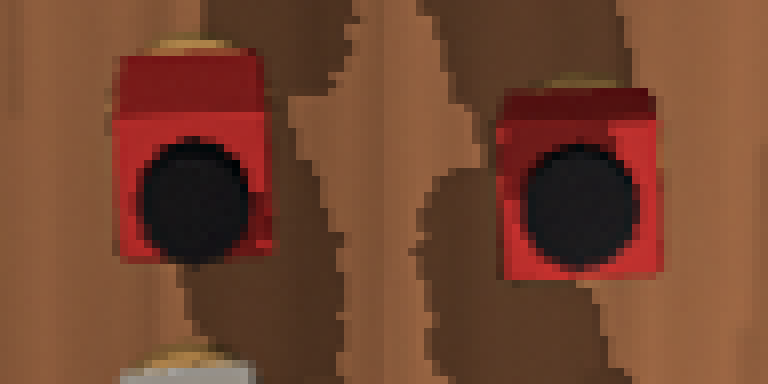

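Red's black connector is centred at crop px (194,200) and (581,207), which puts it within 0.1 mm of hole 2 by rack geometry. Check the rod quickly, then grasp red.

```bash
python3 - <<'E'
from h import *
H=HOLE(2)
arm.move_linear([*H,.24],RT,feed=.2); arm.sleep(.1)
arm.move_linear([*H,.141],feed=.12); st('down')
arm.set_gripper(.0,14); st('grip')
arm.move_linear([*H,.300],feed=.15); st('up')
p,r=pose(); im=eyes.read_camera('wrist'); cv2.imwrite('pics/held2.png',im)
arm.move_linear([*MOUTH,.300],RT,feed=.28); arm.sleep(.15); base=fz(5); st('over')
z=.248; arm.move_linear([*MOUTH,z],feed=.12)
z,d=descend(MOUTH,z,.237,.002,4,base); st('z %.4f d %.2f'%(z,d))
if d<4:
    z,d=descend(MOUTH,z,.166,.024,4,base,feed=.08); st('low z %.4f d %.2f'%(z,d))
E
```

```text
down t 40.78 [ 0.4836 -0.2535  0.1419] F [ 0.08 -0.16  0.8 ] M [-0.02 -0.06 -0.02] w 0.0448 g 0.0
grip t 41.27 [ 0.4832 -0.2533  0.1415] F [-0.43  0.57  2.14] M [-0.02  0.05 -0.01] w 0.0220 g 13.9
up t 42.48 [ 0.4823 -0.2527  0.2986] F [-0.59 -0.39 -0.49] M [-0.02 -0.06  0.01] w 0.0222 g 13.9
over t 44.55 [0.5363 0.2036 0.3001] F [-0.42 -0.3  -1.25] M [-0.   -0.06  0.02] w 0.0221 g 13.9
z 0.2370 d 0.08 t 46.93 [0.5362 0.2043 0.237 ] F [ 1.36 -0.26 -1.14] M [-0.   -0.06  0.01] w 0.0217 g 13.9
low z 0.1660 d 0.24 t 48.42 [0.536  0.2043 0.1656] F [-0.28  0.57 -0.81] M [-0.   -0.05  0.03] w 0.0219 g 14.0
```

View pics/held2.png

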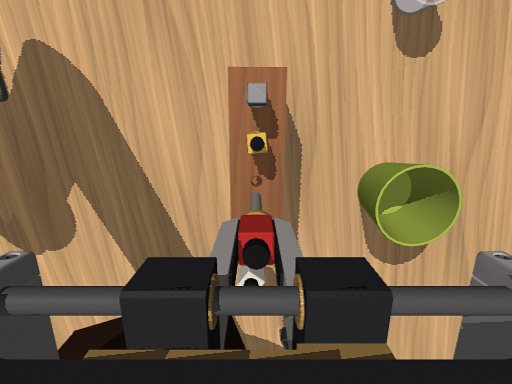

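The rod is seated at (257,94) and yellow at (257,143), both undisturbed. Red is held straight and has gone freely into the pocket. Now seat it and release.

```bash
python3 - <<'E'
from h import *
z,d=descend(MOUTH,.166,.158,.001,3,-1.0,feed=.03); st('seat z %.4f d %.2f'%(z,d))
if d>3:
    arm.set_gripper(.045); st('open')
    arm.move_linear([*MOUTH,.28],feed=.2); arm.sleep(.2); st('up')
    im=eyes.read_camera('wrist'); cv2.imwrite('pics/seat.png',im)
    for k in ('probe_red_shoulder','probe_red'): print(k,[(np.round(q['at'],4),round(q['p'],2)) for q in place_of('wrist',k)])
E
```

```text
seat z 0.1610 d 3.33 t 49.92 [0.5365 0.2044 0.1615] F [-1.65  0.32  1.84] M [-0.06  0.12  0.  ] w 0.0219 g 14.0
open t 50.48 [0.5362 0.2043 0.1609] F [-0.19 -0.13 -0.75] M [-0.05 -0.09  0.06] w 0.0452 g 0.0
up t 51.42 [0.5352 0.204  0.2778] F [ 0.99  0.44 -0.12] M [-0.02 -0.03 -0.02] w 0.0452 g 0.0
probe_red_shoulder [(array([0.5317, 0.2014, 0.1369]), 0.67)]
probe_red [(array([0.5383, 0.2047, 0.0507]), 0.64)]
```

View pics/seat.png

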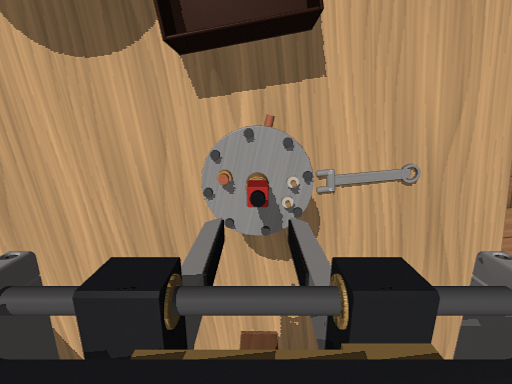

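Red stands upright and seated in the pocket at (258,192). It made contact at the expected height, and the gripper is clear.

```bash
python3 -c "
from h import *
print(arm.close_job()); st()"
```

```text
the job is handed in; nothing more can be done
None
the job is handed in; nothing more can be done
```

The rod bottomed at 85 mm (25 mm exposed), so I put it back in hole 0, fitted the red probe with its shoulder home on the rim, and handed the job in at about 51 s; no verdict came back.

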